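# Take the combination lock off the sample box and hold it up open

### The job

The lab's sample box is locked: turn the dial of the combination padlock on its lid, click by click, until the white pointer ridge on its bar grip points at the index rib beside the shackle, then pull the shackle all the way out of the lock so that its short leg leaves the hasp staple. Then take the lock by its body, lift it straight off the box and hold it up still and level, dial upwards and shackle still out, at least 10 cm above where it lay; finish while holding it there. Leave everything else on the lid and the bench where it is.

Things in the scene. Friction and masses are not known exactly. Their poses are not given: they have to be found in the camera images.
- sample_box: Flat grey steel sample box, 306 x 346 x 60 mm, fixed to the bench. Origin at the centre of its underside, z up, lid top 60 mm above it. A brass key padlock without a dial, a round dish and a white box lie on its lid, all at least 85 mm to either side (y) of the combination lock's centre line and at most 27 mm high.
- seat (a point): Centre of the lock's seat, at lid level; x, y, z as the box's. A pad 14 mm high, 66 x 40 mm, carries the lock; four L-shaped corner brackets (21 mm high above the lid, 1 mm play) keep the lock from sliding or turning. Between them 50 mm of each of the lock's two sides along x stays free for fingers, down to the lid.
- staple (a point): Top of the hasp staple, a fixed steel-wire arch over the shackle's short leg (the one on the lock's -y side). It is 5 mm thick along x, 24 mm wide along y and 40 mm high above the lid, 7.5 mm ahead of the lock body. The lock cannot be lifted until the shackle is out.
- lock_center (a point): Centre of the steel body of the loose combination padlock (0.3 to 0.5 kg in all), 70 mm (x) x 62 mm (y) x 28 mm high, lying face up on its seat, its centre 28 mm above the lid. Its x points along the shackle's pull direction, z up out of the dial face. Lift it by its two sides, closing along y (62 mm).
- dial_grip (a point): On the dial's axis, 16 mm above the lock's face. The dial is a black disc, 40 mm across, with a bar grip on it, 37 mm long and 12 mm thick, top 25 mm above the face. x runs along the bar to its pointer end, marked by a white ridge on top; grip across y. The index rib is the black rib on the lock's face between dial and shackle. The axis is 6 mm off the body's centre (away from the shackle).
- dial (a joint): Dial angle in rad, growing counterclockwise from above. 0 and 6.28 (a whole turn) are the opening position, pointer at the index rib. Stops at -0.9 and 7.2. It clicks into ten notches 0.628 rad (36 degrees) apart, settles in the nearest when let go, and takes about 0.06 N m. It starts two to eight notches above 0.
- shackle_bow (a point): Centre of the shackle's cross bar (bow), 9 mm thick, straight for 28 mm along y; 86 mm ahead (x) of the body's centre when shut, 28 mm above the lid. Axes as the lock's. The legs are 35 mm apart inside; 36 mm are free between bar and staple. Pinch the bar from above, closing along x.
- shackle (a joint): How far the shackle is pulled out along the lock's x, in m: 0 shut, 0.024 fully out (stop). It slides with about 3 N of friction and stays where it is left. It is blocked unless the dial is in the opening notch. Its short leg is clear of the staple above 0.018.
- key_padlock: Small brass key padlock, 34 x 40 x 18 mm plus shackle, on the lid: rests loose as a bystander; leave it where it is. Origin at the centre of its underside.
- petri_dish: Round flat dish, 58 mm across, 15 mm high, on the lid: rests loose as a bystander; leave it where it is. Origin at the centre of its underside.
- slide_box: White plastic box, 78 x 32 x 26 mm, on the lid: rests loose as a bystander; leave it where it is. Origin at the centre of its underside.
- beaker: Glass beaker, 70 mm across, 90 mm high, on the bench: rests loose as a bystander; leave it where it is. Origin at the centre of its underside.
- wash_bottle: White bottle, 64 mm across, 150 mm high, on the bench: rests loose as a bystander; leave it where it is. Origin at the centre of its underside.
- hood: Orange viewing hood with black top, 140 x 108 x 110 mm, on the bench: rests loose as a bystander; leave it where it is. Origin at the centre of its underside.
- tip_box: Grey divided open box, 120 x 85 x 50 mm, on the bench: rests loose as a bystander; leave it where it is. Origin at the centre of its underside.
Mind the look-alikes: they are no part of the job. Leave any blue or red look-alike of the part that bears lock_center alone.

How it is judged:
By the outcome, as a careful person would: the job done as asked, in the order asked, and still so for the second after the job is handed in, while the arm keeps its last pose, push and grip.
It also fails if it takes over 72 s, if anything falls off the work surface, if the arm or the gripper's body presses on something with over 40 N, if the wrist force passes 120 N, or if a joint passes its speed limit or range.

### The arm

A 7-joint arm with a two-finger parallel gripper is mounted at the origin on the work surface. World frame = base frame: x ahead of the robot, y to its left, z up, the work surface at z = 0. Lengths are in m, angles in degrees, forces in N, time in s.
With the tool pointing down it reaches from about 0.425 to 0.875 m from the base axis. Payload 8.4 kg.
Tool frame: the origin (TCP) lies at the very end of the fingers, on their centre line; the grasp point (between the pads) lies 19 mm behind it; z points along the fingers, y is the direction in which the jaws open and shut (so a half turn about z gives the same grasp; the last joint's range is limited). The gripper opens to 87 mm and grips with 3 to 60 N. Pads are 19 mm wide; open, the fingers measure 117 mm over their backs; the gripper's body (75 mm by 190 mm) begins 51 mm behind the grasp point.
Start: joints at [60.321, 19.091, 2.286, 83.961, -0.768, 76.965, -3.352], TCP at [0.264, -0.594, 0.223] pointing down, gripper open.
Joint ranges: [-147.57, 147.57], [-21.85, 119.76], [-74.77, 79.35], [14.55, 137.4], [-85.83, 265.84], [4.83, 119.75], [-152.11, 152.11]. Speed limits (degrees/s): [127.2, 127.2, 159.86, 159.86, 180, 180, 180].

### API

Orientations are given as [roll, pitch, yaw] about the fixed x, y, z axes, in that order (R = Rz(yaw) Ry(pitch) Rx(roll)).
In Python, from rig import readout, eyes, r gives the robot as it stands. The module is installed in compiled form; this text tells all that it offers.
- The arm moves only by the tool jog_arm, never from a script. Its argument "deltas" is a list of rows, each a list of 6 numbers: the shift along the tool's x, y, z in cm, then the turn, a rotation vector about the tool's x, y, z in degrees. A call has 1 to 10 rows; each row is the pose to reach, as a shift and turn from the pose commanded when the call began, along the tool's axes at that moment; what a row does not reach only later rows make up. A row lasts 1/10 s, in which the tool goes at most 50 mm and 8.59 degrees, less where a joint would pass 70% of its speed; a pose out of reach is approached as far as the arm can. A call with a gripper value outside its range is refused whole. "gripper" is the finger opening in cm, from 0 to 8.7, set as the call begins (left out, the last holds). The fingers move at their own pace and stop on an object; "newtons" is the grip in N (left out, the last holds). Time passes only in rows, so rows that repeat a pose let the fingers close. It gives the time, the measured TCP pose, the force and the opening at its end, in the units of the state.
- readout.observe(): the state, without advancing time (a new reading comes with each control period).
- eyes.camera(name): name is "side" or "top"; returns a dict with "color" (480x640x3 uint8, red, green, blue), "mtx" (3x3 intrinsics, pixels), "eye" and "attitude" of the camera in the world. Camera axes: x right, y down, z forward; pixel columns grow to the right and rows downward; lengths in m; the calibration is good to about 2 mm. A picture is of the moment at which its call begins. There is no depth.
- r.sign_off(): hands the job in, once; it reports no verdict.
The state is a dict: "clock": time; "joints": joint angles; "qvel": joint speeds; "tau": joint torques, N m; "tool_pos": TCP position; "tool_rot": TCP orientation; "wrist_force": force on the tool from outside, world axes, zero at the start; "wrist_torque": the same for the moment, N m; "gripper_width": finger opening in m.
Only numpy, scipy, OpenCV 4.12 (cv2) and the standard library are available. Lean on these libraries where they do the work, as an engineer would, in place of code of your own. Each camera call takes 0.05 s, during which the arm holds its last target.

## Working session

There is one attempt and no reset: what is moved stays moved. The work goes in short steps, Python scripts to look and compute and a tool call to move; the robot and the scene stay as the last step left them, time stands still between calls to the robot, and variables do not carry over. Pictures are saved under pics/ and viewed, and the job is handed in when it is done.

Besides the shell and the picture viewer there is one more tool, called after ">>>" as name(argument=value, ...), one argument or row to a line, values as JSON. jog_arm: Moves the arm, as the interface text tells. Its arguments: {"type":"object","properties":{"deltas":{"type":"array","items":{"type":"array","items":{"type":"number"}}},"gripper":{"type":"number"},"newtons":{"type":"number"}},"required":["deltas"]}

```bash
mkdir -p pics; ls
python3 - <<'E'
from rig import readout, eyes, r
import cv2, numpy as np
s=readout.observe()
for k,v in s.items(): print(k,np.round(v,4))
for n in("side","top"):
    c=eyes.camera(n); cv2.imwrite(f"pics/{n}0.png",c["color"][:,:,::-1])
    print(n,c["mtx"],c["eye"],c["attitude"])
E
```

```text
pics
clock 0.0
joints [60.3199 19.1321  2.2837 84.0111 -0.767  76.9672 -3.3505]
qvel [ 0.0468  0.0913 -0.1094 -0.0604 -0.1514  0.1025 -0.1142]
tau [ 7.00000e-04 -6.56368e+01  1.33570e+00 -4.03809e+01 -5.96000e-02
  4.48000e-02  1.00000e-04]
tool_pos [ 0.2641 -0.5934  0.2217]
tool_rot [-1.79905e+02  7.00000e-03  2.39977e+01]
wrist_force [-0.0509  0.2044 -0.1892]
wrist_torque [-0.0365  0.0137  0.0097]
gripper_width 0.0869
side [[535.87381427   0.         325.20401446]
 [  0.         535.87381427 242.26071429]
 [  0.           0.           1.        ]] [ 0.37323129 -1.10583766  1.32402971] [-1.37765332e+02 -1.70274848e-02 -8.94534601e+00]
top [[545.28313413   0.         333.60363031]
 [  0.         545.28313413 245.91060222]
 [  0.           0.           1.        ]] [0.36661425 0.01402248 1.46372023] [-173.44166891    0.2993643   -90.37933875]
```

View pics/side0.png

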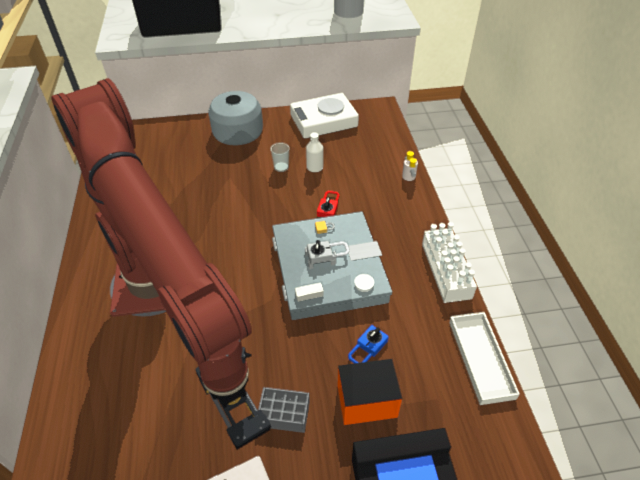

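View pics/top0.png

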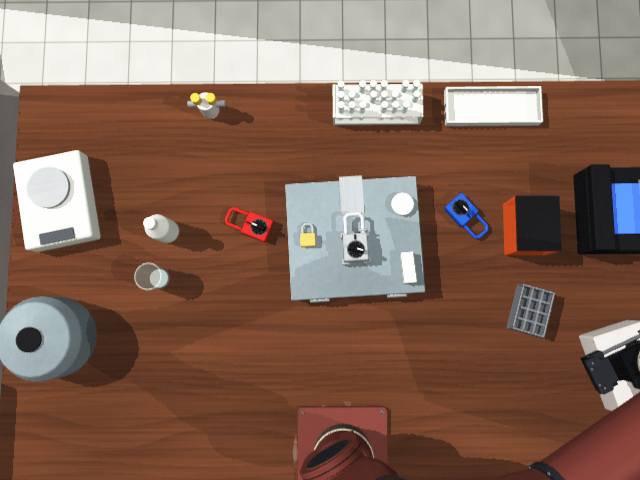

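Lock candidates in the top view are the steel lock with a dial (355,243) on the lid, a brass key lock (308,236), a red look-alike (250,223) and a blue look-alike (466,212). By the description I choose the steel one, and I'll check it in a close crop.

```bash
cat > h.py <<'E'
from rig import readout, eyes, r
import cv2, numpy as np
from scipy.spatial.transform import Rotation as R
def cam(n):
    c=eyes.camera(n); c["R"]=R.from_euler("xyz",c["attitude"],degrees=True).as_matrix(); return c
def ray(c,uv,z):
    d=c["R"]@np.linalg.inv(c["mtx"])@np.array([uv[0],uv[1],1.]); e=np.array(c["eye"])
    return e+d*(z-e[2])/d[2]
def proj(c,p):
    q=c["mtx"]@c["R"].T@(np.array(p)-c["eye"]); return q[:2]/q[2]
def crop(c,u,v,w,h,f,name):
    im=c["color"][v:v+h,u:u+w,::-1]; cv2.imwrite(name,cv2.resize(im,None,fx=f,fy=f,interpolation=cv2.INTER_CUBIC))
E
python3 - <<'E'
from h import *
t=cam("top"); s=cam("side")
crop(t,325,200,60,70,8,"pics/t1.png")
crop(s,290,220,100,60,8,"pics/s1.png")
# box lid corners approx
for uv in [(286,184),(416,177),(425,291),(292,299)]: print(uv, ray(t,uv,0.06).round(4))
print(R.from_euler("xyz",readout.observe()["tool_rot"],degrees=True).as_matrix().round(3))
E
```

```text
(286, 184) [0.6926 0.1442 0.06  ]
(416, 177) [ 0.7087 -0.1974  0.06  ]
(425, 291) [ 0.41   -0.2133  0.06  ]
(292, 299) [0.3918 0.1278 0.06  ]
[[ 0.914  0.407 -0.   ]
 [ 0.407 -0.914  0.001]
 [-0.    -0.001 -1.   ]]
```

View pics/t1.png

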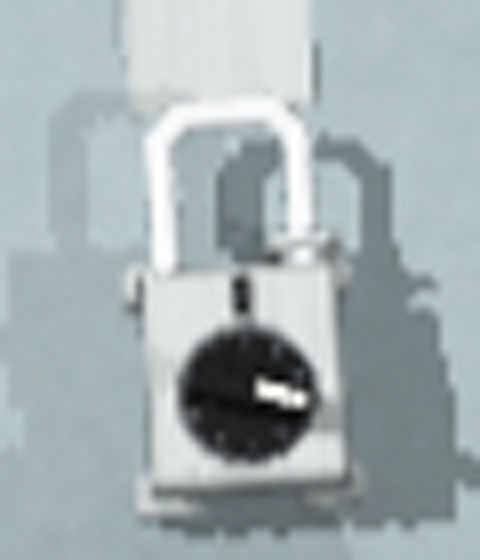

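View pics/s1.png

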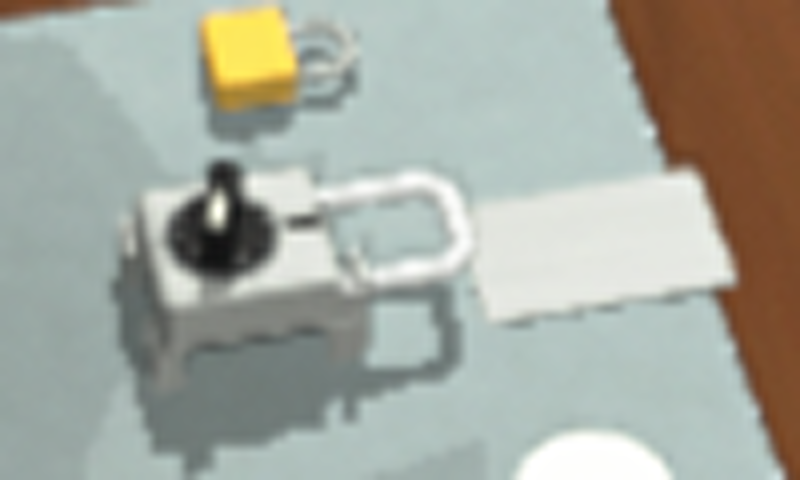

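The crop confirms it: a steel body with a dial, the index rib at crop (240,295), and the white pointer to the right at (282,390), about a quarter turn clockwise of the rib. Next I'll measure pose and angle.

```bash
cat > m.py <<'E'
from h import *
t=cam("top"); s=cam("side")
def blob(c,u0,v0,w,h,f,name):
    im=cv2.resize(c["color"][v0:v0+h,u0:u0+w],None,fx=8,fy=8,interpolation=cv2.INTER_CUBIC)
    m=f(im.astype(int)).astype(np.uint8)
    n,l,st,ce=cv2.connectedComponentsWithStats(m)
    out=[]
    for i in range(1,n):
        if st[i,4]>60:
            b=st[i,:4]; out.append((np.array([u0,v0])+(ce[i]+.5)/8-.5,st[i,4]/64,(b[:2]/8+[u0,v0]).round(1),(b[2:]/8).round(1)))
    return out,l
dark=lambda im: im.max(2)<70
for o in blob(t,335,210,45,60,dark,0)[0]: print("top dark",o, ray(t,o[0],.108).round(4))
for o in blob(s,300,230,60,40,dark,0)[0]: print("side dark",o, ray(s,o[0],.108).round(4))
# face corners top
for a in [(145,275),(330,265),(350,480),(155,492)]:
    uv=np.array([325,200])+np.array(a)/8-.5; print("face",ray(t,uv,.102).round(4))
# ridge ends top
P=[ray(t,np.array([325,200])+np.array(a)/8-.5,.127) for a in [(258,384),(305,398)]]
print("ridge",np.round(P,4),np.degrees(np.arctan2(*(P[1]-P[0])[1::-1])))
# bow bar ends
for a in [(175,108),(278,108)]: print("bow top",ray(t,np.array([325,200])+np.array(a)/8-.5,.092).round(4))
for a in [(428,180),(465,215),(460,245),(440,275)]: print("bow side",ray(s,np.array([290,220])+np.array(a)/8-.5,.092).round(4))
for a in [(140,195),(308,170),(345,285),(170,310)]: print("face side",ray(s,np.array([290,220])+np.array(a)/8-.5,.102).round(4))
for a in [(218,195),(212,232)]: print("ridge side",ray(s,np.array([290,220])+np.array(a)/8-.5,.127).round(4))
E
python3 m.py
```

```text
top dark (array([354.72159091, 236.51210474]), np.float64(3.953125), array([354.5, 235.1]), array([1.5, 3.8])) [ 0.5459 -0.033   0.108 ]
top dark (array([355.10849642, 248.9930747 ]), np.float64(170.0625), array([348. , 241.6]), array([16. , 15.8])) [ 0.5144 -0.0336  0.108 ]
side dark (array([317.19002869, 248.66262643]), np.float64(80.328125), array([311.6, 240.6]), array([11.9, 13.9])) [ 0.5172 -0.0375  0.108 ]
face [ 0.5536 -0.0028  0.102 ]
face [ 0.5563 -0.0611  0.102 ]
face [ 0.4883 -0.0665  0.102 ]
face [ 0.485  -0.0054  0.102 ]
ridge [[ 0.516  -0.0371  0.127 ]
 [ 0.5115 -0.0515  0.127 ]] -107.12158935978259
bow top [ 0.6086 -0.013   0.092 ]
bow top [ 0.6083 -0.0458  0.092 ]
bow side [ 0.6023 -0.0085  0.092 ]
bow side [ 0.6131 -0.0287  0.092 ]
bow side [ 0.6084 -0.0435  0.092 ]
bow side [ 0.5981 -0.0573  0.092 ]
face side [ 0.4898 -0.0079  0.102 ]
face side [ 0.5556 -0.0051  0.102 ]
face side [ 0.5601 -0.0652  0.102 ]
face side [ 0.4932 -0.0672  0.102 ]
ridge side [ 0.5164 -0.0349  0.127 ]
ridge side [ 0.5115 -0.053   0.127 ]
```

Lock centre is about (0.522,-0.035) with yaw about 3°, and the dial axis is about (0.516,-0.035). The pointer sits 108° clockwise of the rib, which is notch 7, so +108° (3 notches counterclockwise) reaches the whole-turn opening position at 6.28. First move goes above the dial.

```bash
cat > d.py <<'E'
import sys
from h import *
# usage: x y z yaw -> tool delta (cm, deg) from measured pose to a tool-down pose
x,y,z,psi=map(float,sys.argv[1:5])
s=readout.observe(); R0=R.from_euler("xyz",s["tool_rot"],degrees=True)
R1=R.from_euler("xyz",[180,0,psi],degrees=True)
print("t",s["clock"],"pos",np.round(s["tool_pos"],4),"rot",np.round(s["tool_rot"],2),"F",np.round(s["wrist_force"],1),"w",round(s["gripper_width"],4))
print("delta",np.round(R0.inv().apply(np.array([x,y,z])-s["tool_pos"])*100,2),np.round((R0.inv()*R1).as_rotvec(degrees=True),2))
E
python3 d.py 0.516 -0.035 0.19 75
```

```text
t 0.3 pos [ 0.2643 -0.5937  0.2222] rot [-179.97    0.     23.99] F [-0.   1.1  0.7] w 0.0872
delta [ 45.72 -40.8    3.24] [-3.000e-02 -1.000e-02 -5.101e+01]
```

>>> jog_arm(
  deltas=[
    [1.5,-1.3,0,0,0,-2],
    [4.5,-4,0,0,0,-6],
    [8,-7,0,0,0,-11],
    [11.5,-10.3,0,0,0,-16],
    [15,-13.4,0,0,0,-21],
    [18.5,-16.5,0,0,0,-26],
    [22,-19.6,0,0,0,-31],
    [25.5,-22.7,0,0,0,-36],
    [29,-25.8,0,0,0,-41],
    [32.5,-29,0,0,0,-46],
  ],
  gripper=5,
)

```text
clock: 1.3
tool_pos: [0.4437, -0.195, 0.2228]
tool_rot: [180.0, 0.0, 70.2]
wrist_force: [0.8, -0.0, -0.1]
gripper_width: 0.0504
```

```bash
python3 d.py 0.516 -0.035 0.19 75
```

```text
t 1.3 pos [ 0.4437 -0.195   0.2228] rot [1.7996e+02 2.0000e-02 7.0180e+01] F [ 0.8 -0.  -0.1] w 0.0504
delta [17.51  1.37  3.28] [ 0.04  0.02 -4.82]
```

>>> jog_arm(
  deltas=[
    [3.5,0.3,0.5,0,0,-1],
    [7,0.6,1,0,0,-2],
    [10.5,0.8,1.7,0,0,-3],
    [14,1.1,2.4,0,0,-4],
    [16.5,1.3,3,0,0,-4.8],
    [17.5,1.4,3.3,0,0,-4.8],
    [17.5,1.4,3.3,0,0,-4.8],
  ],
)

```text
clock: 2.0
tool_pos: [0.5163, -0.0361, 0.1892]
tool_rot: [-180.0, -0.0, 74.9]
wrist_force: [-0.9, -0.8, 0.2]
gripper_width: 0.05
```

```bash
python3 - <<'E'
from h import *
s=cam("side"); t=cam("top"); crop(s,250,190,120,90,6,"pics/s2.png"); crop(t,300,180,120,100,6,"pics/t2.png")
E
python3 d.py 0.516 -0.035 0.135 75
```

```text
t 2.1 pos [ 0.5161 -0.0384  0.1896] rot [-1.7999e+02  3.0000e-02  7.4720e+01] F [ 0.9 -1.5  0.2] w 0.0498
delta [ 0.33 -0.1   5.46] [-0.01  0.03 -0.28]
```

View pics/s2.png

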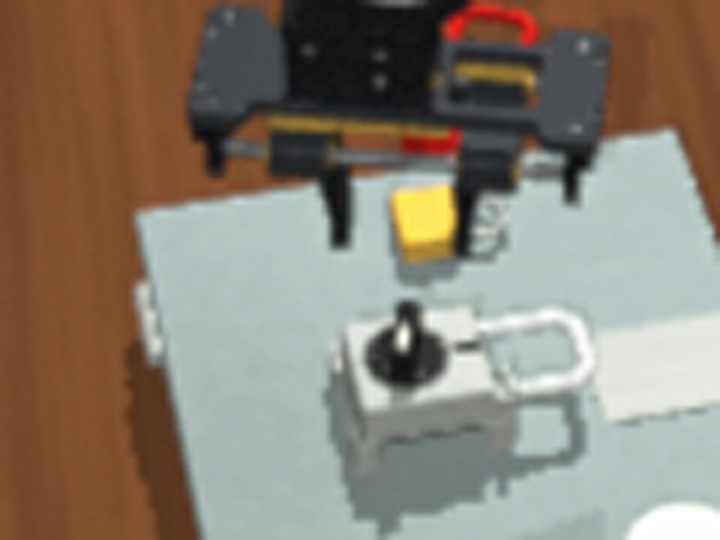

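View pics/t2.png

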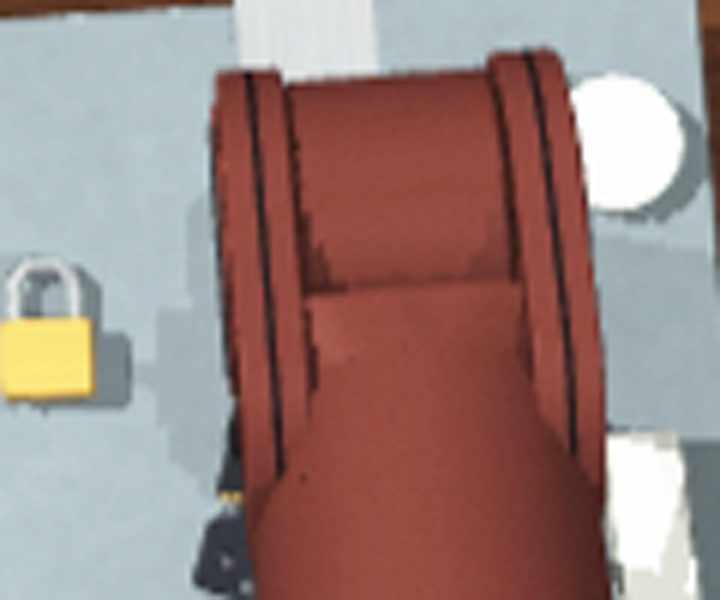

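The side view shows the fingertips at crop (340,245) and (462,252), straddling the dial in x above it. The top view is hidden by the arm. I'll compare the fingertips with the calibration and settle.

>>> jog_arm(
  deltas=[
    [0.2,-0.1,1.5,0,0,0],
    [0.2,-0.1,3,0,0,0],
    [0.2,-0.1,4,0,0,0],
    [0.2,-0.1,4,0,0,0],
    [0.2,-0.1,4,0,0,0],
  ],
)

```text
clock: 2.6
tool_pos: [0.5158, -0.0353, 0.1496]
tool_rot: [-180.0, 0.0, 74.8]
wrist_force: [-0.2, 0.0, -0.1]
gripper_width: 0.0498
```

```bash
python3 - <<'E'
from h import *
s=cam("side"); crop(s,290,220,60,50,12,"pics/s3.png")
o=readout.observe(); print(((proj(s,o["tool_pos"])-[290,220]+.5)*12).round(1))
Rm=R.from_euler("xyz",o["tool_rot"],degrees=True).as_matrix()
for k in(-.025,.025): print(((proj(s,o["tool_pos"]+Rm[:,1]*k)-[290,220]+.5)*12).round(1))
print("dial top pred",((proj(s,[.516,-.0353,.127])-[290,220]+.5)*12).round(1))
E
python3 d.py 0.516 -0.035 0.112 75
```

```text
[324.9 231.3]
[225.  223.2]
[425.1 239.4]
dial top pred [325.6 293.8]
t 2.65 pos [ 0.5161 -0.0351  0.15  ] rot [ 1.7998e+02 -1.0000e-02  7.4770e+01] F [ 0.1  0.2 -0.3] w 0.0503
delta [ 0.01 -0.02  3.8 ] [ 0.02 -0.01 -0.23]
```

View pics/s3.png

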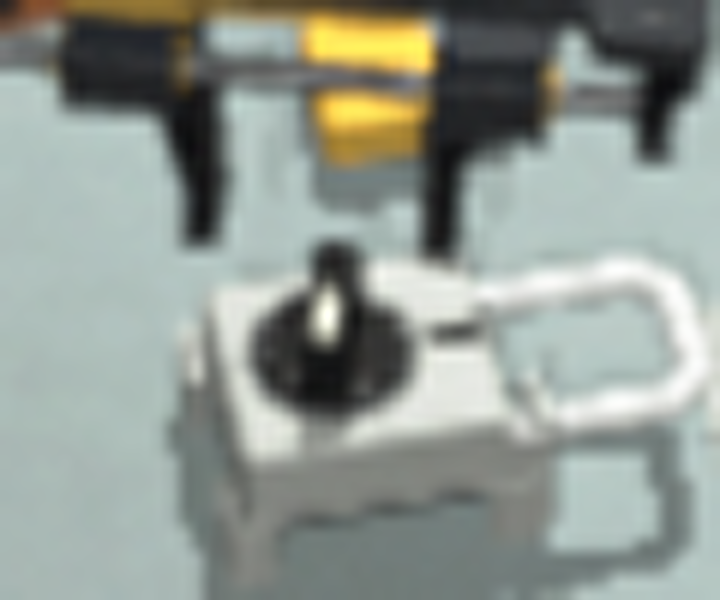

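>>> jog_arm(
  deltas=[
    [0,0.1,1,0,0,0],
    [0,0.12,2,0,0,0],
    [0,0.12,2.8,0,0,0],
    [0,0.12,3.3,0,0,0],
    [0,0.12,3.6,0,0,0],
    [0,0.12,3.7,0,0,0],
    [0,0.12,3.7,0,0,0],
  ],
)

```text
clock: 3.35
tool_pos: [0.5171, -0.0351, 0.1126]
tool_rot: [180.0, -0.0, 74.8]
wrist_force: [0.3, -0.3, 0.7]
gripper_width: 0.0496
```

>>> jog_arm(
  deltas=[
    [0,0,0,0,0,0],
    [0,0,0,0,0,0],
    [0,0,0,0,0,0],
    [0,0,0,0,0,0],
    [0,0,0,0,0,0],
    [0,0,0,0,0,0],
    [0,0,0,0,0,0],
    [0,0,0,0,0,0],
  ],
  gripper=0.8,
  newtons=15,
)

```text
clock: 4.15
tool_pos: [0.5171, -0.0351, 0.1126]
tool_rot: [180.0, -0.0, 74.8]
wrist_force: [0.4, 0.3, -0.9]
gripper_width: 0.0119
```

```bash
python3 d.py 0.5175 -0.035 0.112 75;python3 - <<'E'
from h import *
s=cam("side"); crop(s,290,220,60,50,12,"pics/s4.png")
E
```

```text
t 4.15 pos [ 0.5171 -0.0351  0.1126] rot [ 1.7999e+02 -1.0000e-02  7.4800e+01] F [ 0.4  0.3 -0.9] w 0.0119
delta [0.02 0.03 0.06] [ 0.01 -0.01 -0.2 ]
```

View pics/s4.png

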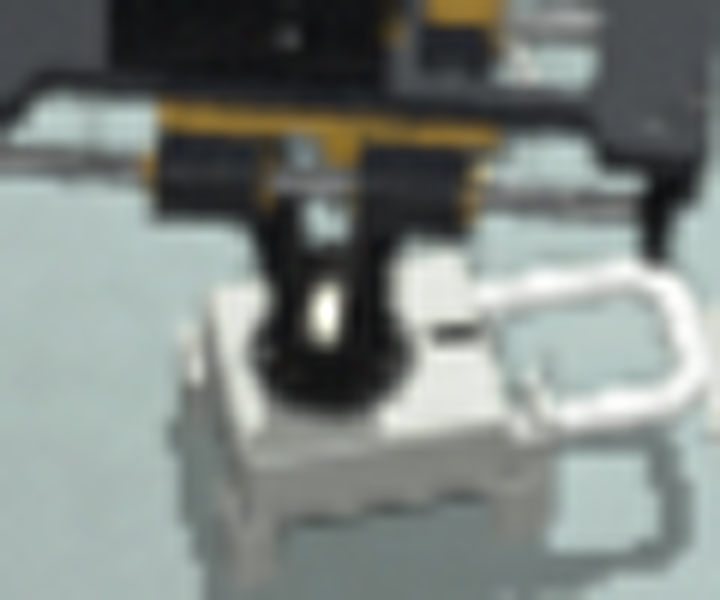

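The bar is gripped: width is 11.9 mm with negligible side force. Turning counterclockwise now, which is negative about tool z.

>>> jog_arm(
  deltas=[
    [0,0,0,0,0,-3],
    [0,0,0,0,0,-8],
    [0,0,0,0,0,-13],
    [0,0,0,0,0,-18],
    [0,0,0,0,0,-23],
    [0,0,0,0,0,-28],
    [0,0,0,0,0,-33],
    [0,0,0,0,0,-36],
    [0,0,0,0,0,-36],
  ],
)

```text
clock: 5.1
tool_pos: [0.517, -0.036, 0.1123]
tool_rot: [-180.0, 0.0, 110.7]
wrist_force: [1.6, -1.6, -3.3]
gripper_width: 0.0201
```

```bash
python3 d.py 0.5175 -0.035 0.112 111;python3 - <<'E'
from h import *
s=cam("side"); crop(s,290,220,60,50,12,"pics/s5.png")
E
```

```text
t 5.1 pos [ 0.517  -0.036   0.1123] rot [-1.7999e+02  1.0000e-02  1.1073e+02] F [ 1.6 -1.6 -3.3] w 0.0201
delta [0.07 0.08 0.03] [-0.01  0.01 -0.27]
```

View pics/s5.png

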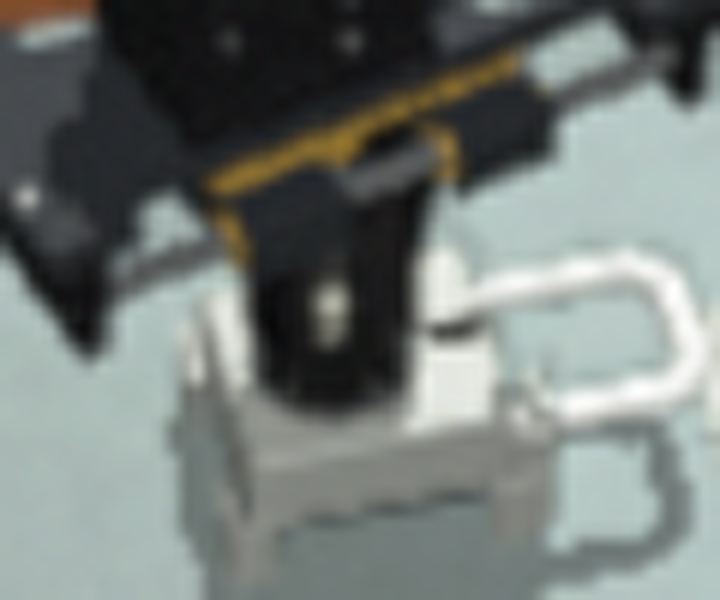

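The jaws spread to 20 mm, so the bar lagged about 30°: the grip was too weak, with a closing target only just under the bar's width. I'll close fully with more force, which should square the bar into the jaws.

>>> jog_arm(
  deltas=[
    [0,0,0,0,0,0],
    [0,0,0,0,0,0],
    [0,0,0,0,0,0],
    [0,0,0,0,0,0],
    [0,0,0,0,0,0],
  ],
  gripper=0,
  newtons=35,
)

```text
clock: 5.65
tool_pos: [0.5169, -0.0358, 0.1124]
tool_rot: [-180.0, 0.0, 110.7]
wrist_force: [2.5, -6.0, -5.7]
gripper_width: 0.0191
```

```bash
python3 d.py 0.5175 -0.035 0.112 111;python3 - <<'E'
from h import *
s=cam("side"); crop(s,290,220,60,50,12,"pics/s6.png")
E
```

```text
t 5.65 pos [ 0.5169 -0.0358  0.1124] rot [-1.7997e+02  3.0000e-02  1.1072e+02] F [ 2.5 -6.  -5.7] w 0.0191
delta [0.06 0.08 0.04] [-0.03  0.02 -0.28]
```

View pics/s6.png

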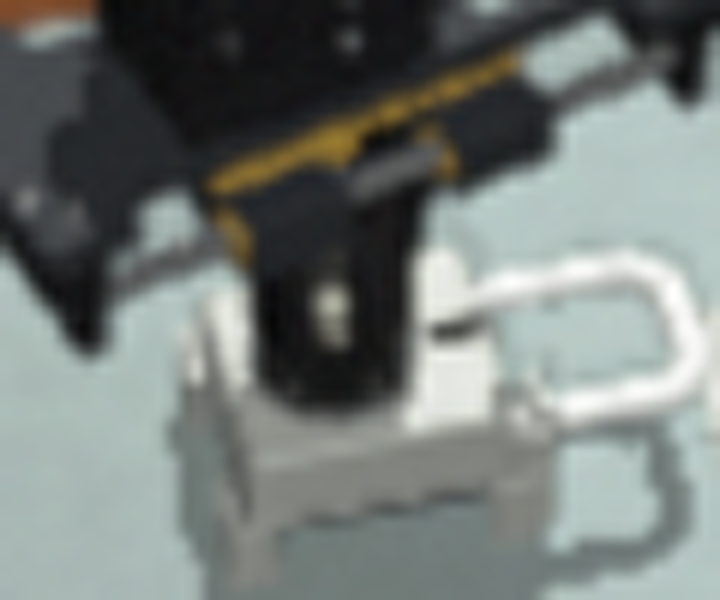

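>>> jog_arm(
  deltas=[
    [0,0,0,0,0,0],
    [0,0,0,0,0,0],
    [0,0,0,0,0,0],
  ],
  gripper=0,
  newtons=60,
)

```text
clock: 6.0
tool_pos: [0.517, -0.0358, 0.1124]
tool_rot: [-180.0, 0.0, 110.7]
wrist_force: [2.6, -5.8, -5.9]
gripper_width: 0.0177
```

```bash
python3 d.py 0.5175 -0.035 0.112 111;python3 - <<'E'
from h import *
o=readout.observe(); print(o["wrist_torque"],o["wrist_force"],o["tau"])
s=cam("side"); crop(s,290,220,60,50,12,"pics/s7.png")
E
```

```text
t 6.0 pos [ 0.517  -0.0358  0.1124] rot [-1.7998e+02  2.0000e-02  1.1070e+02] F [ 2.6 -5.8 -5.9] w 0.0177
delta [0.06 0.08 0.04] [-0.02  0.02 -0.3 ]
[-1.07305356 -0.63136038 -1.22222194] [ 2.62810463 -5.79275584 -5.89988945] [ -3.61345053 -48.4262073   -7.93439537 -36.93367481  -1.07228782
   0.68751633   1.2324442 ]
```

View pics/s7.png

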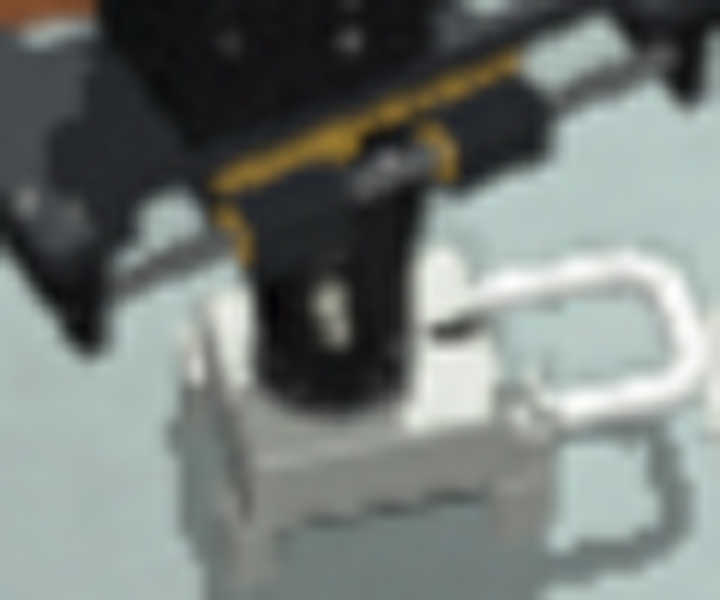

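The wrist moment about z is about 1.2 N m, far over the dial's 0.06, so something is binding. I'll back the twist off with a lighter grip, open, lift and look.

>>> jog_arm(
  deltas=[
    [0,0,0,0,0,6],
    [0,0,0,0,0,12],
    [0,0,0,0,0,18],
    [0,0,0,0,0,18],
  ],
  gripper=0,
  newtons=15,
)

```text
clock: 6.45
tool_pos: [0.5171, -0.0343, 0.1127]
tool_rot: [180.0, -0.0, 92.8]
wrist_force: [0.6, -0.4, -1.8]
gripper_width: 0.0117
```

```bash
python3 d.py 0.5175 -0.035 0.112 93;python3 - <<'E'
from h import *
o=readout.observe(); print(o["wrist_torque"])
s=cam("side"); crop(s,290,220,60,50,12,"pics/s8.png")
E
```

```text
t 6.45 pos [ 0.5171 -0.0343  0.1127] rot [ 1.80e+02 -2.00e-02  9.28e+01] F [ 0.6 -0.4 -1.8] w 0.0117
delta [-0.07  0.04  0.07] [ 0.   -0.02 -0.2 ]
[-0.12461298 -0.27505404 -0.03852096]
```

View pics/s8.png

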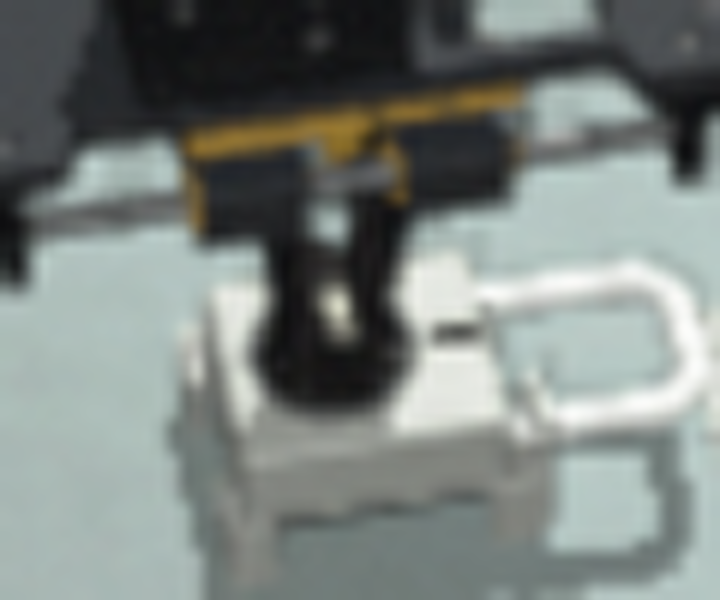

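Squared up now: width 11.7 mm, moment about 0, and the dial has moved about 18°. It seems to turn only slowly, so I'll turn gently with a firmer grip and watch the moment.

>>> jog_arm(
  deltas=[
    [0,0,0,0,0,-1.5],
    [0,0,0,0,0,-3],
    [0,0,0,0,0,-4.5],
    [0,0,0,0,0,-6],
    [0,0,0,0,0,-7.5],
    [0,0,0,0,0,-9],
    [0,0,0,0,0,-10.5],
    [0,0,0,0,0,-12],
    [0,0,0,0,0,-13.5],
    [0,0,0,0,0,-15],
  ],
  gripper=0,
  newtons=30,
)

```text
clock: 7.5
tool_pos: [0.5169, -0.035, 0.1126]
tool_rot: [-180.0, -0.0, 107.9]
wrist_force: [-4.1, 2.5, 5.5]
gripper_width: 0.0115
```

```bash
python3 d.py 0.5175 -0.035 0.112 111;python3 - <<'E'
from h import *
o=readout.observe(); print(o["wrist_torque"])
s=cam("side"); crop(s,290,220,60,50,12,"pics/s9.png")
E
```

```text
t 7.5 pos [ 0.5169 -0.035   0.1126] rot [-1.7998e+02 -2.0000e-02  1.0793e+02] F [-4.1  2.5  5.5] w 0.0115
delta [-0.02  0.06  0.06] [-0.02 -0.02 -3.07]
[0.67958516 0.78566282 0.01742833]
```

View pics/s9.png

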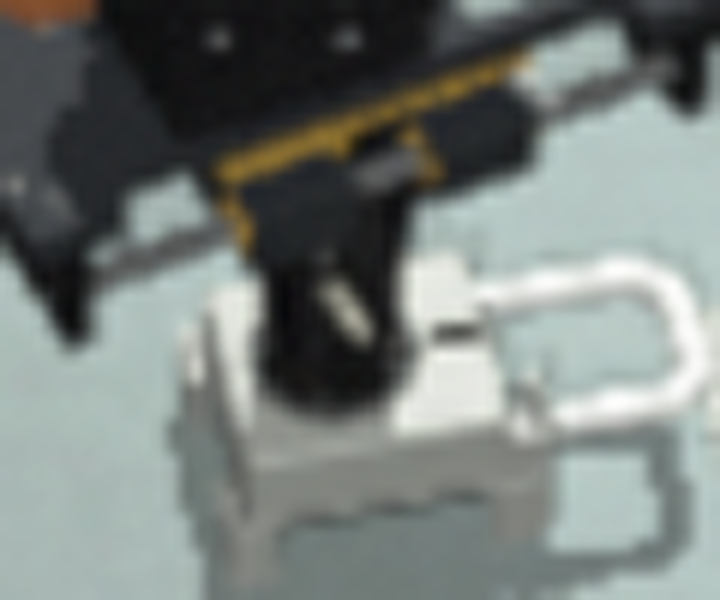

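The dial now follows: width 11.5 mm, no moment, and the ridge runs from (325,280) to (365,340). Continuing at that pace.

>>> jog_arm(
  deltas=[
    [0,0,0,0,0,-2],
    [0,0,0,0,0,-4],
    [0,0,0,0,0,-6],
    [0,0,0,0,0,-8],
    [0,0,0,0,0,-10],
    [0,0,0,0,0,-12],
    [0,0,0,0,0,-14],
    [0,0,0,0,0,-16],
    [0,0,0,0,0,-18],
    [0,0,0,0,0,-20],
  ],
)

```text
clock: 8.55
tool_pos: [0.5169, -0.0358, 0.1125]
tool_rot: [-180.0, -0.0, 127.8]
wrist_force: [-4.0, 2.3, 4.5]
gripper_width: 0.0132
```

>>> jog_arm(
  deltas=[
    [0,0,0,0,0,-2],
    [0,0,0,0,0,-4],
    [0,0,0,0,0,-6],
    [0,0,0,0,0,-8],
    [0,0,0,0,0,-10],
    [0,0,0,0,0,-12],
    [0,0,0,0,0,-14],
    [0,0,0,0,0,-16],
    [0,0,0,0,0,-18],
    [0,0,0,0,0,-20],
  ],
)

```text
clock: 9.55
tool_pos: [0.5175, -0.0367, 0.1126]
tool_rot: [180.0, 0.1, 147.7]
wrist_force: [-0.6, -1.7, 1.6]
gripper_width: 0.0184
```

>>> jog_arm(
  deltas=[
    [0,0,0,0,0,-2],
    [0,0,0,0,0,-4],
    [0,0,0,0,0,-6],
    [0,0,0,0,0,-8],
    [0,0,0,0,0,-10],
    [0,0,0,0,0,-12],
    [0,0,0,0,0,-14],
    [0,0,0,0,0,-16],
    [0,0,0,0,0,-18],
    [0,0,0,0,0,-20],
  ],
)

```text
clock: 10.55
tool_pos: [0.5174, -0.0364, 0.1123]
tool_rot: [-180.0, 0.1, 167.8]
wrist_force: [1.4, 0.2, -1.4]
gripper_width: 0.0159
```

```bash
python3 d.py 0.5175 -0.035 0.112 183;python3 - <<'E'
from h import *
o=readout.observe(); print(o["wrist_torque"],o["joints"])
s=cam("side"); crop(s,290,220,60,50,12,"pics/s10.png")
E
```

```text
t 10.55 pos [ 0.5174 -0.0364  0.1123] rot [-1.7997e+02  5.0000e-02  1.6779e+02] F [ 1.4  0.2 -1.4] w 0.0159
delta [0.02 0.14 0.03] [ -0.04   0.05 -15.21]
[-0.12564742 -0.22973039 -0.52548916] [ 35.21752282  12.90486752 -40.09655564 108.17421058   9.41599399
  62.16496295  69.21208824]
```

View pics/s10.png

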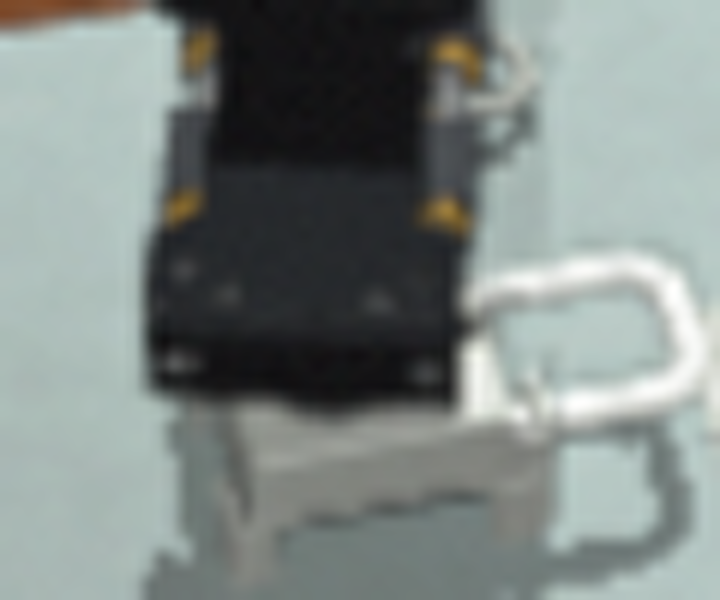

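>>> jog_arm(
  deltas=[
    [0,0,0,0,0,-1.5],
    [0,0,0,0,0,-3],
    [0,0,0,0,0,-4.5],
    [0,0,0,0,0,-6],
    [0,0,0,0,0,-7.5],
    [0,0,0,0,0,-9],
    [0,0,0,0,0,-10.5],
    [0,0,0,0,0,-12],
    [0,0,0,0,0,-13.5],
    [0,0,0,0,0,-15],
  ],
  gripper=0,
  newtons=45,
)

```text
clock: 11.6
tool_pos: [0.5173, -0.0364, 0.1124]
tool_rot: [-180.0, 0.0, -177.3]
wrist_force: [3.3, -4.7, -4.9]
gripper_width: 0.0174
```

>>> jog_arm(
  deltas=[
    [0,0,0,0,0,0],
    [0,0,0,0,0,0],
    [0,0,0,0,0,0],
    [0,0,0,0,0,0],
    [0,0,0,0,0,0],
    [0,0,0,0,0,0],
    [0,0,0,0,0,0],
    [0,0,0,0,0,0],
  ],
)

```text
clock: 12.4
tool_pos: [0.5173, -0.0364, 0.1124]
tool_rot: [-180.0, 0.0, -177.3]
wrist_force: [2.1, -4.1, -5.6]
gripper_width: 0.0171
```

```bash
python3 d.py 0.5175 -0.035 0.112 183;python3 - <<'E'
from h import *
o=readout.observe(); print(o["wrist_torque"])
E
```

```text
t 12.4 pos [ 0.5173 -0.0364  0.1124] rot [-1.7997e+02  3.0000e-02 -1.7732e+02] F [ 2.1 -4.1 -5.6] w 0.0171
delta [-0.02  0.13  0.04] [-0.03  0.03 -0.32]
[-1.02037434 -0.99381    -1.63525194]
```

The dial resists on each notch hump. It now lags about 17° in the jaws, close to the 324°–360° hump. I'll turn a bit further with a full grip to get it over.

>>> jog_arm(
  deltas=[
    [0,0,0,0,0,-1],
    [0,0,0,0,0,-2],
    [0,0,0,0,0,-3],
    [0,0,0,0,0,-4],
    [0,0,0,0,0,-5],
    [0,0,0,0,0,-6],
    [0,0,0,0,0,-6],
  ],
  gripper=0,
  newtons=60,
)

```text
clock: 13.1
tool_pos: [0.5174, -0.0364, 0.1125]
tool_rot: [-180.0, 0.0, -171.3]
wrist_force: [3.4, -4.0, -5.1]
gripper_width: 0.0171
```

```bash
python3 d.py 0.5175 -0.035 0.112 183;python3 - <<'E'
from h import *
o=readout.observe(); print(o["wrist_torque"])
s=cam("side"); crop(s,290,220,60,50,12,"pics/s11.png")
E
```

```text
t 13.1 pos [ 0.5174 -0.0364  0.1125] rot [-1.7998e+02  3.0000e-02 -1.7135e+02] F [ 3.4 -4.  -5.1] w 0.0171
delta [-0.04  0.14  0.05] [-0.01  0.03  5.65]
[-1.04178903 -1.10635623 -2.38537328]
```

View pics/s11.png

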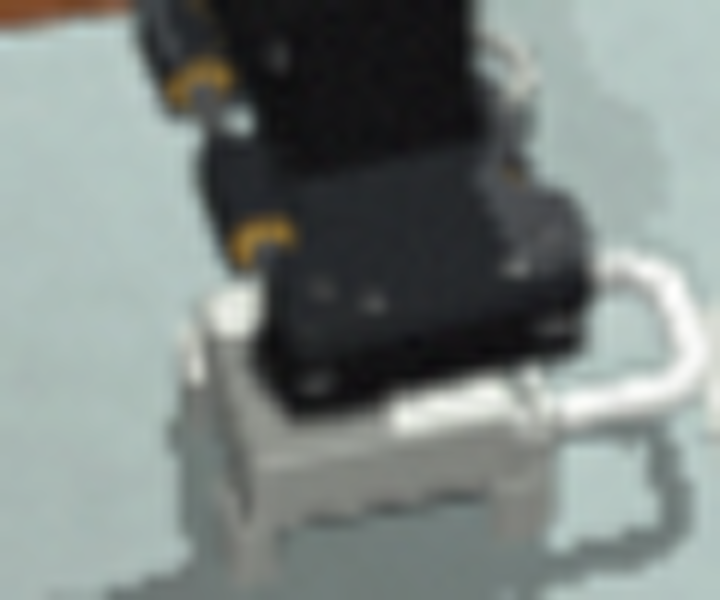

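>>> jog_arm(
  deltas=[
    [0,0,0,0,0,3],
    [0,0,0,0,0,6],
    [0,0,0,0,0,6],
    [0,0,0,0,0,6],
    [0,0,0,0,0,6],
  ],
  gripper=0,
  newtons=20,
)

```text
clock: 13.65
tool_pos: [0.5169, -0.035, 0.1125]
tool_rot: [-180.0, -0.0, -177.1]
wrist_force: [-0.8, -2.0, -0.8]
gripper_width: 0.0119
```

```bash
python3 d.py 0.5175 -0.035 0.112 183;python3 - <<'E'
from h import *
o=readout.observe(); print(o["wrist_torque"])
E
```

```text
t 13.65 pos [ 0.5169 -0.035   0.1125] rot [-1.8000e+02 -2.0000e-02 -1.7709e+02] F [-0.8 -2.  -0.8] w 0.0119
delta [-0.06  0.    0.05] [-0.   -0.02 -0.09]
[-0.28378432  0.06214719  0.05618983]
```

The jaws are square on the bar again at yaw 182.9°, with no moment, so the dial should be in the opening notch. Let go, lift and check.

>>> jog_arm(
  deltas=[
    [0,0,0,0,0,0],
    [0,0,0,0,0,0],
    [0,0,0,0,0,0],
    [0,0,-1,0,0,0],
    [0,0,-3,0,0,0],
    [0,0,-6,0,0,8],
    [0,0,-9,0,0,16],
    [0,0,-11,0,0,24],
    [0,0,-12,0,0,32],
    [0,0,-12,0,0,40],
  ],
  gripper=4,
)

```text
clock: 14.65
tool_pos: [0.5181, -0.0349, 0.2353]
tool_rot: [179.9, 0.2, 142.5]
wrist_force: [-0.4, -0.6, 0.4]
gripper_width: 0.0399
```

>>> jog_arm(
  deltas=[
    [0,0,0,0,0,8],
    [0,0,0,0,0,16],
    [0,0,0,0,0,24],
    [0,0,0,0,0,32],
    [0,0,0,0,0,40],
    [0,0,0,0,0,48],
    [0,0,0,0,0,50],
  ],
)

```text
clock: 15.35
tool_pos: [0.5171, -0.0349, 0.2334]
tool_rot: [180.0, -0.0, 92.5]
wrist_force: [0.1, -0.4, -0.5]
gripper_width: 0.0401
```

```bash
python3 d.py 0.608 -0.030 0.15 93;python3 - <<'E'
from h import *
o=readout.observe(); print(o["wrist_torque"])
s=cam("side"); crop(s,290,220,70,50,11,"pics/s12.png")
E
```

```text
t 15.35 pos [ 0.5171 -0.0349  0.2334] rot [179.96  -0.    92.52] F [ 0.1 -0.4 -0.5] w 0.0401
delta [0.09 9.09 8.35] [ 0.04 -0.   -0.48]
[-0.01362403 -0.08365102  0.03349074]
```

View pics/s12.png

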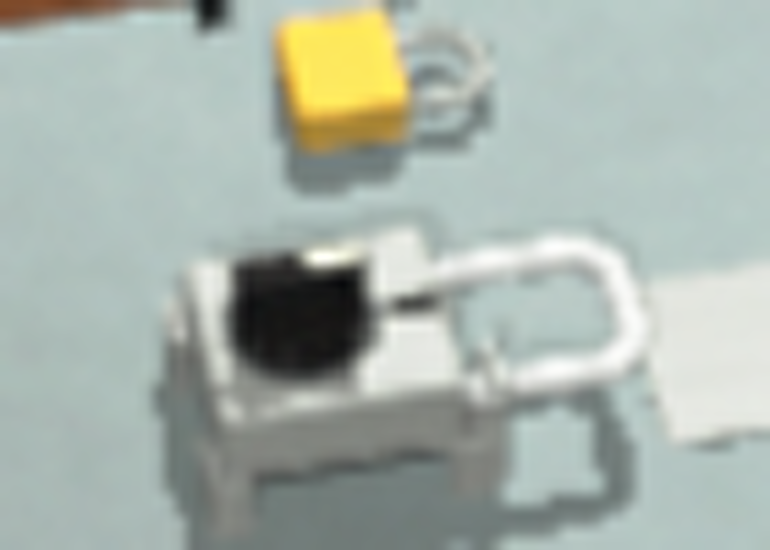

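The ridge, at crop (305–360,258), now points at the index rib, so the dial is in the opening notch. Next, the shackle bow at about (0.609,-0.0305).

>>> jog_arm(
  deltas=[
    [0,2,0,0,0,0],
    [0,5,1,0,0,-0.5],
    [0.1,8,3,0,0,-0.5],
    [0.1,9.1,5.5,0,0,-0.5],
    [0.1,9.2,8,0,0,-0.5],
    [0.1,9.2,8.3,0,0,-0.5],
    [0.1,9.2,8.3,0,0,-0.5],
    [0.1,9.2,8.3,0,0,-0.5],
  ],
  gripper=2.8,
)

```text
clock: 16.2
tool_pos: [0.6095, -0.0296, 0.1514]
tool_rot: [179.9, 0.0, 93.3]
wrist_force: [0.1, -0.6, -1.0]
gripper_width: 0.0284
```

```bash
python3 d.py 0.609 -0.0305 0.075 93;python3 - <<'E'
from h import *
s=cam("side"); crop(s,290,220,70,50,11,"pics/s13.png")
E
```

```text
t 16.2 pos [ 0.6095 -0.0296  0.1514] rot [1.7988e+02 2.0000e-02 9.3310e+01] F [ 0.1 -0.6 -1. ] w 0.0284
delta [-0.08 -0.07  7.64] [0.12 0.02 0.31]
```

View pics/s13.png

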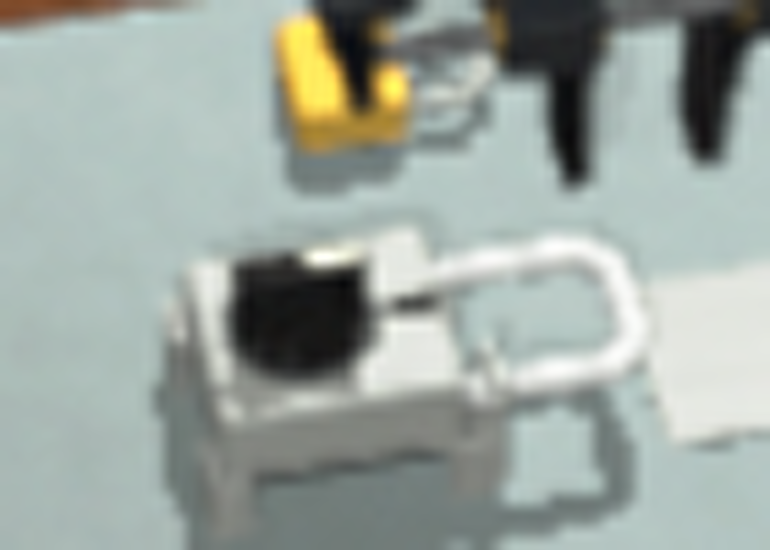

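Run:
```python
from h import *
s=cam("side"); o=readout.observe()
f=lambda p:((proj(s,p)-[290,220]+.5)*11).round(1)
p=o["tool_pos"]; print(f(p), f([.609,-.0305,.0925]))
m=s["color"][235:260,335:360].astype(int)
for uv in [(630,300)]: print(ray(s,np.array([290,220])+np.array(uv)/11-.5,.0925))
```

```text
[634.1 154.9] [626.1 301. ]
[ 0.61015709 -0.03030926  0.0925    ]
```

The tips at crop (572,185) and (707,160) straddle the bow bar at about (630,300), consistent with the prediction. Descend and pinch.

>>> jog_arm(
  deltas=[
    [-0.05,-0.06,1.5,0,0,0],
    [-0.05,-0.06,3.5,0,0,0],
    [-0.05,-0.06,5.5,0,0,0],
    [-0.05,-0.06,6.8,0,0,0],
    [-0.05,-0.06,7.5,0,0,0],
    [-0.05,-0.06,7.6,0,0,0],
    [-0.05,-0.06,7.6,0,0,0],
  ],
)

```text
clock: 17.0
tool_pos: [0.6086, -0.0301, 0.074]
tool_rot: [180.0, -0.0, 93.3]
wrist_force: [0.7, -0.6, 0.2]
gripper_width: 0.0279
```

>>> jog_arm(
  deltas=[
    [0,0,0,0,0,0],
    [0,0,0,0,0,0],
    [0,0,0,0,0,0],
    [0,0,0,0,0,0],
    [0,0,0,0,0,0],
    [0,0,0,0,0,0],
    [0,0,0,0,0,0],
  ],
  gripper=0,
  newtons=25,
)

```text
clock: 17.7
tool_pos: [0.6085, -0.0302, 0.0738]
tool_rot: [180.0, -0.0, 93.3]
wrist_force: [0.1, -0.5, 2.5]
gripper_width: 0.0082
```

```bash
python3 d.py 0.609 -0.0305 0.075 93;python3 - <<'E'
from h import *
s=cam("side"); crop(s,290,220,70,50,11,"pics/s14.png")
E
```

```text
t 17.7 pos [ 0.6085 -0.0302  0.0738] rot [179.98  -0.    93.29] F [ 0.1 -0.5  2.5] w 0.0082
delta [-0.03  0.05 -0.12] [ 0.02 -0.    0.29]
```

View pics/s14.png

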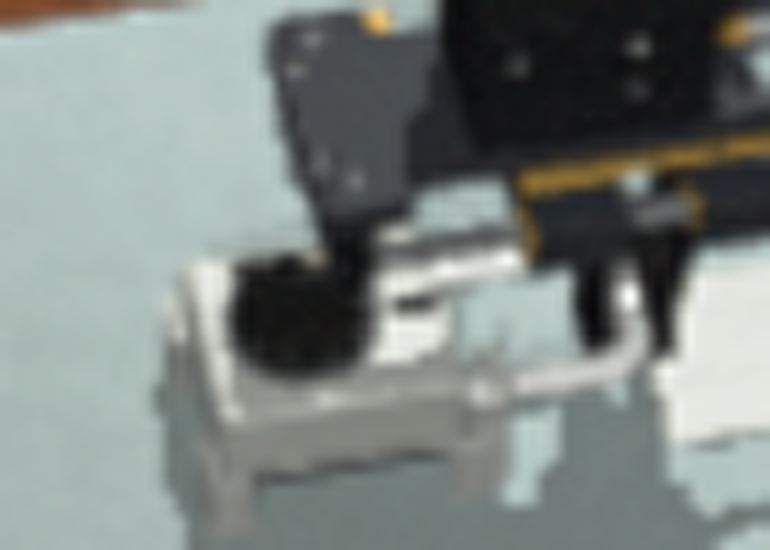

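The bow is pinched: width 8.2 mm, with the bar between the fingers at about (630,300). Pulling along +tool y, which is the lock's +x.

>>> jog_arm(
  deltas=[
    [0,0.2,0,0,0,0],
    [0,0.5,0,0,0,0],
    [0,0.8,0,0,0,0],
    [0,1.1,0,0,0,0],
    [0,1.4,0,0,0,0],
    [0,1.7,0,0,0,0],
    [0,2.0,0,0,0,0],
    [0,2.2,0,0,0,0],
    [0,2.35,0,0,0,0],
    [0,2.35,0,0,0,0],
  ],
)

```text
clock: 18.75
tool_pos: [0.6321, -0.0288, 0.0736]
tool_rot: [180.0, -0.0, 93.3]
wrist_force: [-1.4, -0.5, 1.2]
gripper_width: 0.0076
```

>>> jog_arm(
  deltas=[
    [0,0.1,0,0,0,0],
    [0,0.15,0,0,0,0],
    [0,0.15,0,0,0,0],
  ],
)

```text
clock: 19.05
tool_pos: [0.6331, -0.0288, 0.0735]
tool_rot: [-180.0, -0.0, 93.3]
wrist_force: [-3.7, -0.6, 0.7]
gripper_width: 0.008
```

```bash
python3 d.py 0.633 -0.029 0.15 93;python3 - <<'E'
from h import *
s=cam("side"); crop(s,290,220,70,50,11,"pics/s15.png")
E
```

```text
t 19.05 pos [ 0.6331 -0.0288  0.0735] rot [-179.98   -0.     93.29] F [-3.7 -0.6  0.7] w 0.008
delta [-0.02 -0.02 -7.65] [-0.02 -0.    0.29]
```

View pics/s15.png

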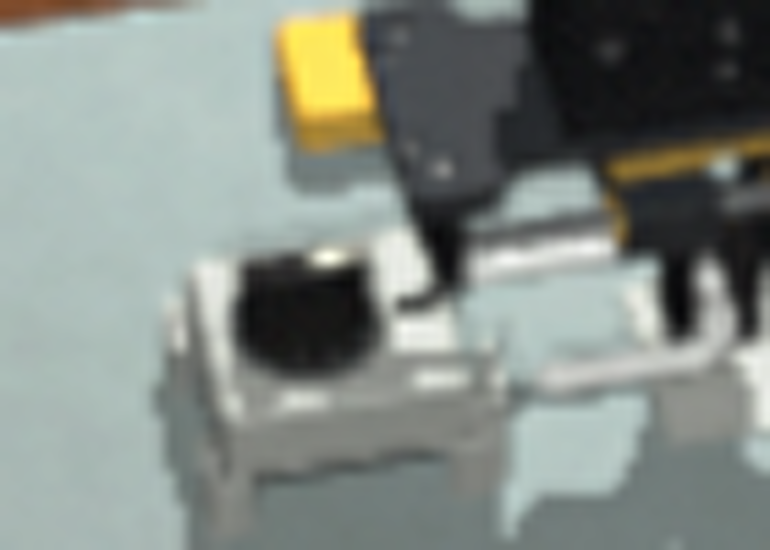

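The short leg's end at (545,375) is now clear of the staple at about (500,365). A small extra pull will show whether it is against its stop.

>>> jog_arm(
  deltas=[
    [0,0.1,0,0,0,0],
    [0,0.2,0,0,0,0],
    [0,0.2,0,0,0,0],
  ],
)

```text
clock: 19.4
tool_pos: [0.6341, -0.0286, 0.0729]
tool_rot: [-179.8, -0.0, 93.3]
wrist_force: [-6.2, -1.2, 1.0]
gripper_width: 0.0081
```

At the stop: force rises while the motion stalls. Release, lift clear, then turn to yaw 183° for the body.

>>> jog_arm(
  deltas=[
    [0,-0.1,0,0,0,0],
    [0,-0.1,0,0,0,0],
    [0,-0.1,0,0,0,0],
    [0,-0.1,0,0,0,0],
    [0,-0.1,-1,0,0,0],
    [0,-0.1,-3,0,0,0],
    [0,-0.1,-6,0,0,0],
    [0,-0.1,-9,0,0,0],
    [0,-0.1,-11,0,0,0],
    [0,-0.1,-11.5,0,0,0],
  ],
  gripper=2.4,
)

```text
clock: 20.4
tool_pos: [0.6357, -0.0285, 0.1922]
tool_rot: [179.7, 0.0, 93.3]
wrist_force: [1.0, -0.4, -0.2]
gripper_width: 0.0239
```

```bash
python3 d.py 0.525 -0.0348 0.20 183;python3 - <<'E'
from h import *
s=cam("side"); crop(s,290,220,80,50,10,"pics/s16.png")
E
```

```text
t 20.4 pos [ 0.6357 -0.0285  0.1922] rot [1.7972e+02 3.0000e-02 9.3300e+01] F [ 1.  -0.4 -0.2] w 0.0239
delta [  0.   -11.09  -0.83] [  0.19   0.24 -89.7 ]
```

View pics/s16.png

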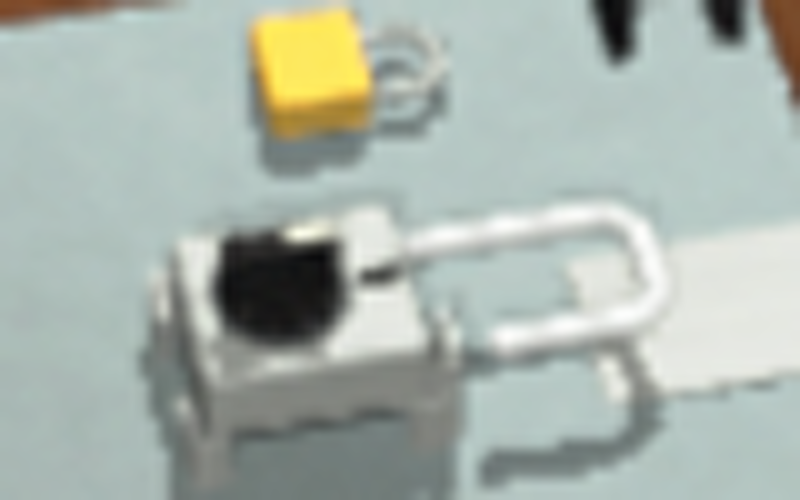

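The shackle is fully out, with the short leg's end at (490,345) and the empty staple at (445,325). Moving over the body now.

>>> jog_arm(
  deltas=[
    [0,-1,-0.5,0,0,-8],
    [0,-3,-1,0,0,-16],
    [0,-5,-1,0,0,-24],
    [0,-7,-1,0,0,-32],
    [0,-9,-1,0,0,-40],
    [0,-10.5,-1,0,0,-48],
    [0,-11.1,-1,0,0,-56],
    [0,-11.1,-1,0,0,-64],
    [0,-11.1,-1,0.1,0.2,-72],
    [0,-11.1,-1,0.1,0.2,-80],
  ],
  gripper=8.7,
)

```text
clock: 21.45
tool_pos: [0.5228, -0.0353, 0.1976]
tool_rot: [179.9, -0.3, 173.6]
wrist_force: [-0.1, 0.3, 0.4]
gripper_width: 0.0861
```

>>> jog_arm(
  deltas=[
    [0,0,0,0,0,-7],
    [0,0,0,0,0,-9.7],
    [0,0,0,0,0,-9.7],
    [0,0,0,0,0,-9.7],
    [0,0,0,0,0,-9.7],
  ],
)

```text
clock: 21.95
tool_pos: [0.5233, -0.0351, 0.1982]
tool_rot: [179.9, -0.2, -177.1]
wrist_force: [-0.1, 0.7, -0.3]
gripper_width: 0.0868
```

```bash
python3 d.py 0.525 -0.0348 0.115 183;python3 - <<'E'
from h import *
s=cam("side"); crop(s,260,190,110,80,7,"pics/s17.png")
E
```

```text
t 21.95 pos [ 0.5233 -0.0351  0.1982] rot [ 179.91   -0.22 -177.08] F [-0.1  0.7 -0.3] w 0.0868
delta [-0.21  0.01  8.32] [ 0.09 -0.22 -0.08]
```

View pics/s17.png

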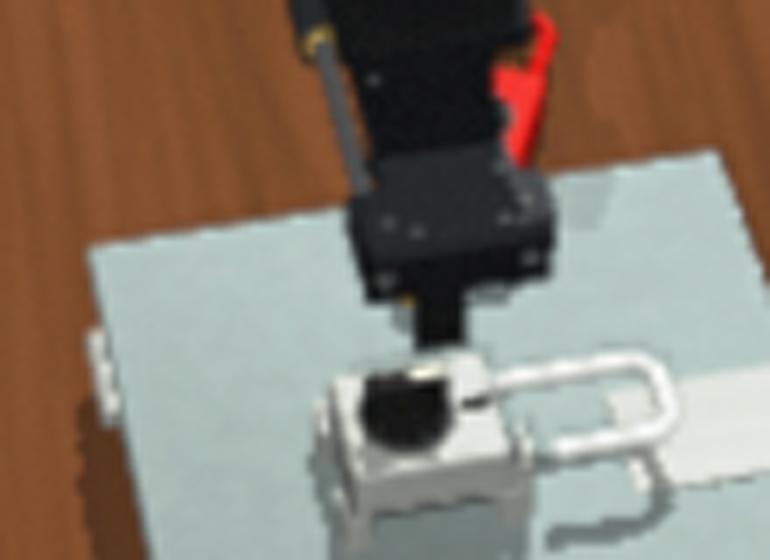

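>>> jog_arm(
  deltas=[
    [-0.1,0,2,0,-0.2,0],
    [-0.2,-0.03,5,0,-0.2,0],
    [-0.2,-0.03,7.5,0,-0.2,0],
    [-0.2,-0.03,8.5,0,-0.2,0],
    [-0.2,-0.03,9.5,0,-0.2,0],
    [-0.2,-0.03,10.5,0,-0.2,0],
    [-0.2,-0.03,11.5,0,-0.2,0],
    [-0.2,-0.03,12.3,0,-0.2,0],
    [-0.2,-0.03,12.7,0,-0.2,0],
    [-0.2,-0.03,12.7,0,-0.2,0],
  ],
)

```text
clock: 23.0
tool_pos: [0.5248, -0.0351, 0.0711]
tool_rot: [179.9, -0.0, -177.0]
wrist_force: [0.6, 0.3, 0.3]
gripper_width: 0.087
```

```bash
python3 d.py 0.525 -0.0346 0.070 183;python3 - <<'E'
from h import *
s=cam("side"); crop(s,260,190,110,80,7,"pics/s18.png")
E
```

```text
t 23.0 pos [ 0.5248 -0.0351  0.0711] rot [ 1.7990e+02 -3.0000e-02 -1.7701e+02] F [0.6 0.3 0.3] w 0.087
delta [-0.02  0.05  0.11] [ 0.1  -0.03 -0.01]
```

View pics/s18.png

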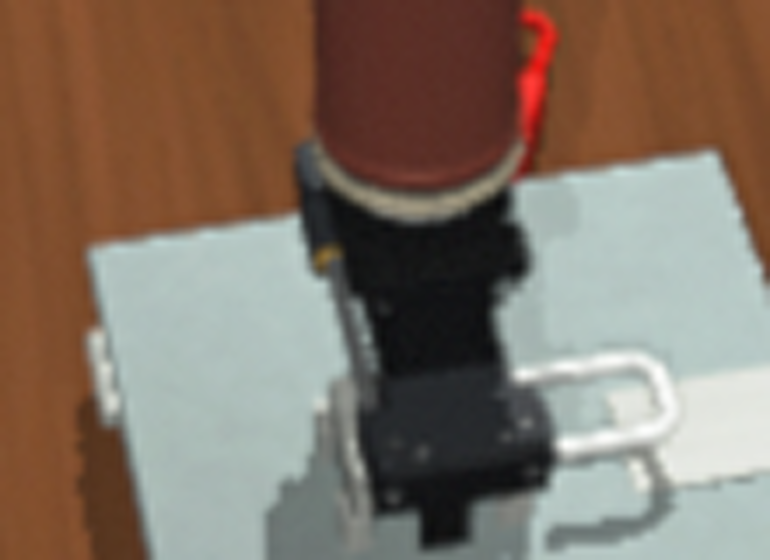

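The fingers are at the lock's sides, with the near finger's tip at (445,540). No contact force. Close on the body.

>>> jog_arm(
  deltas=[
    [0,0,0,0,0,0],
    [0,0,0,0,0,0],
    [0,0,0,0,0,0],
    [0,0,0,0,0,0],
    [0,0,0,0,0,0],
    [0,0,0,0,0,0],
    [0,0,0,0,0,0],
    [0,0,0,0,0,0],
  ],
  gripper=4,
  newtons=45,
)

```text
clock: 23.85
tool_pos: [0.5251, -0.0351, 0.0717]
tool_rot: [179.9, 0.0, -177.0]
wrist_force: [-1.9, 0.1, 4.1]
gripper_width: 0.0614
```

>>> jog_arm(
  deltas=[
    [0,0,-0.2,0,0,0],
    [0,0,-0.6,0,0,0],
    [0,0,-1,0,0,0],
    [0,0,-1.4,0,0,0],
    [0,0,-1.8,0,0,0],
    [0,0,-2,0,0,0],
    [0,0,-2,0,0,0],
  ],
)

```text
clock: 24.55
tool_pos: [0.5253, -0.0352, 0.0919]
tool_rot: [179.9, 0.0, -177.0]
wrist_force: [-0.1, -0.9, -5.1]
gripper_width: 0.0617
```

```bash
python3 d.py 0.525 -0.0346 0.070 183;python3 - <<'E'
from h import *
s=cam("side"); crop(s,260,190,110,80,7,"pics/s19.png")
print(readout.observe()["wrist_torque"])
E
```

```text
t 24.55 pos [ 0.5253 -0.0352  0.0919] rot [ 1.7993e+02  5.0000e-02 -1.7701e+02] F [-0.1 -0.9 -5.1] w 0.0617
delta [0.02 0.06 2.19] [ 0.07  0.05 -0.01]
[ 0.07040301 -0.08885694  0.05529505]
```

View pics/s19.png

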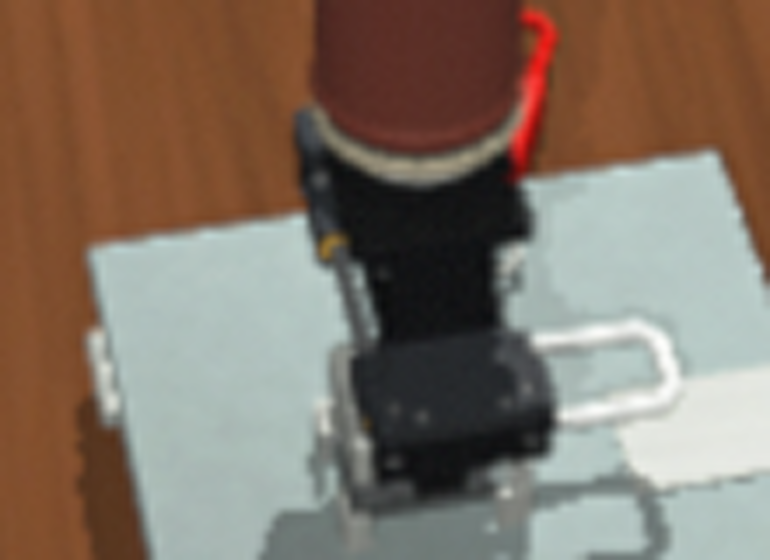

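The lock has come up with the gripper: the weight reads about 5 N, the width holds at 61.7 mm, and the shackle rises with it. Lifting on to about 14 cm.

>>> jog_arm(
  deltas=[
    [0,0,-0.5,0,0,0],
    [0,0,-1.5,0,0,0],
    [0,0,-3,0,0,0],
    [0,0,-4.5,0,0,0],
    [0,0,-6,0,0,0],
    [0,0,-7.5,0,0,0],
    [0,0,-9,0,0,0],
    [0,0,-10.5,0,0,0],
    [0,0,-11.5,0,0,0],
    [0,0,-12,0,0,0],
  ],
)

```text
clock: 25.6
tool_pos: [0.5254, -0.0354, 0.2128]
tool_rot: [179.9, 0.1, -177.0]
wrist_force: [0.5, -0.1, -4.3]
gripper_width: 0.0614
```

>>> jog_arm(
  deltas=[
    [0,0,0,0,0,0],
    [0,0,0,0,0,0],
    [0,0,0,0,0,0],
    [0,0,0,0,0,0],
    [0,0,0,0,0,0],
    [0,0,0,0,0,0],
  ],
)

```text
clock: 26.2
tool_pos: [0.525, -0.0353, 0.2114]
tool_rot: [179.9, -0.0, -177.0]
wrist_force: [-0.5, -0.2, -4.1]
gripper_width: 0.0617
```

```bash
python3 d.py 0.525 -0.0346 0.210 183;python3 - <<'E'
from h import *
s=cam("side"); crop(s,240,150,150,110,5,"pics/s20.png")
t=cam("top"); cv2.imwrite("pics/t20.png",t["color"][:,:,::-1])
o=readout.observe(); print(o["wrist_torque"],np.abs(o["qvel"]).max())
E
```

```text
t 26.2 pos [ 0.525  -0.0353  0.2114] rot [ 179.91   -0.   -177.  ] F [-0.5 -0.2 -4.1] w 0.0617
delta [-0.01  0.07  0.14] [ 0.09 -0.   -0.  ]
[ 0.14938843 -0.05074282 -0.01541182] 0.07637879736888586
```

View pics/s20.png

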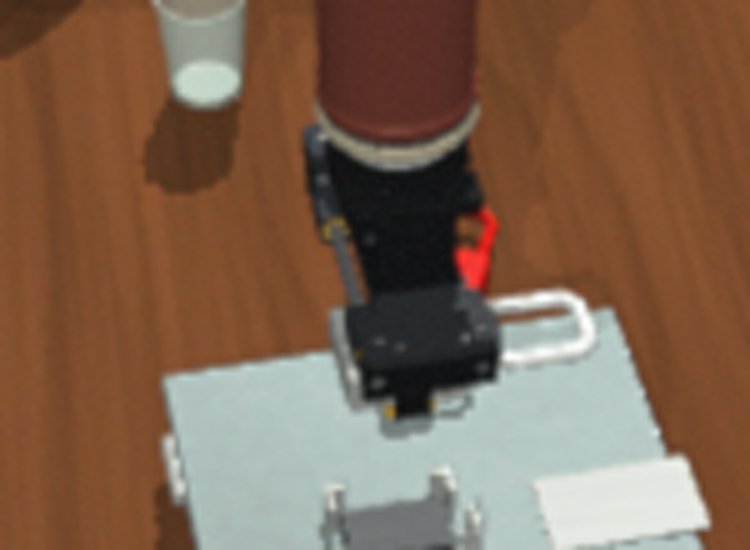

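View pics/t20.png

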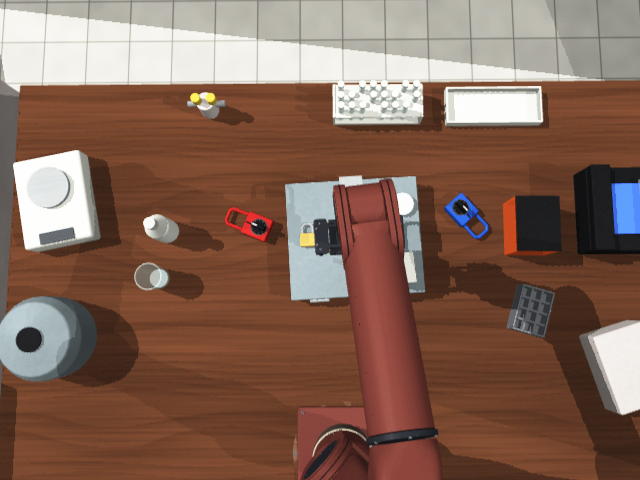

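The lock is up, its seat pad at (395,525) is empty, and the others on the bench look unmoved. A quick check that the lock is level: where should the bow be if it is?

Run:
```python
from h import *
s=cam("side"); crop(s,330,195,40,35,16,"pics/s21.png")
for tilt in(-3,0,3):
    p=[.523+.1095,-.0295,.2277+.11*np.sin(np.radians(tilt))]; print(tilt,((proj(s,p)-[330,195]+.5)*16).round(1))
t=cam("top"); a=cv2.imread("pics/top0.png").astype(int); b=t["color"][:,:,::-1].astype(int)
for n,(u,v,w,h) in dict(keylock=(299,221,11,28),dish=(404,192,12,26),slide=(408,250,10,36),beaker=(130,258,45,36),bottle=(138,210,45,36),hood=(500,190,65,70),tip=(505,280,52,62),red=(222,203,56,42),blue=(440,190,52,52)).items():
    print(n,np.abs(a-b)[v:v+h,u:u+w].mean().round(1))
```

```text
-3 [418.  344.4]
0 [419.3 321.9]
3 [420.7 299.3]
keylock 6.6
dish 0.6
slide 28.4
beaker 1.1
bottle 7.9
hood 1.3
tip 20.0
red 4.3
blue 1.3
```

View pics/s21.png

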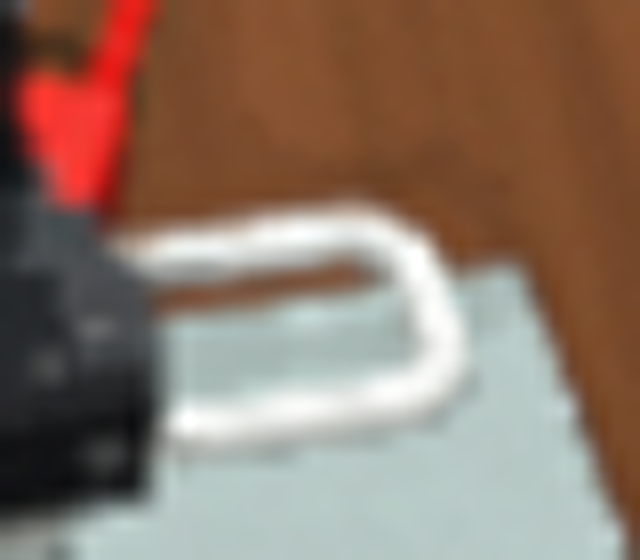

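The bow centre reads about (425,310) against a level prediction of (419,322), so the lock is level within about 1.5°. The tip box and slide box show larger pixel differences, but their positions look unchanged; arm shadow and partial hiding are the likely cause. Handing in.

```bash
python3 -c "
from rig import r, readout
o=readout.observe(); print(o['clock'],o['tool_pos'],o['wrist_force'],o['gripper_width']); print(r.sign_off())"
```

```text
26.4 [ 0.52503492 -0.03535922  0.21154746] [-0.98485764  0.57530715 -4.29678037] 0.06166307958774433
the job is handed in; nothing more can be done
None
```

The combination lock is open and off the box. I handed in at 26.4 s with it held by its sides, about 14 cm above where it lay, dial up and shackle out.

- **Dial:** I turned it three notches counterclockwise to the whole-turn opening position. The bar slipped in the jaws twice, with a wrist moment of up to 2.4 N m against the 0.06 N m stated. Both times I backed off and regripped. The picture afterwards showed the white ridge pointing at the index rib.
- **Shackle:** I pulled it about 24 mm until it met its stop. The picture showed the short leg clear of the staple.
- **Final hold:** The finger opening was 61.7 mm, the force reading for the lock was about 4 N, and the arm was still. The bow's place in the side view fits a level lock to within about 1.5°.
- **Everything else:** The picture comparison showed larger differences at the slide box, which the arm partly hid, and at the tip box. By eye both were in their old places, so I put this down to the arm and its shadow but did not measure it further. The other objects showed only small differences; the key lock and the slide box were only partly visible.

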